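Load a bisque planter in the V-nest drill jig

ROBOT

A 7-joint arm with a two-finger parallel gripper is mounted at the origin on the work surface. World frame = base frame: x ahead of the robot, y to its left, z up, the work surface at z = 0. Lengths are in m, angles in rad, forces in N, time in s.
With the tool pointing down it reaches from about 0.425 to 0.875 m from the base axis. Payload 4.7 kg.
Tool frame: the origin (TCP) lies between the finger pads; the fingertips stand 17 mm ahead of it and the grasp point (between the pads) lies 2 mm behind it; z points along the fingers, y is the line along which they close (so a half turn about z gives the same grasp; the last joint's range is limited). The gripper opens to 85 mm and grips with 20 to 120 N. Pads are 22 mm wide; open, the fingers measure 114 mm over their backs; the gripper's body (76 mm by 85 mm) begins 54 mm behind the grasp point. The pads swing forward as they close: fully open they stand 13 mm farther back than shut.
Start: joints at [0.014, 0.321, -0.07, 1.45, 0.023, 1.371, -0.057], TCP at [0.65, -0, 0.248] pointing down, gripper open.
Joint ranges: [-2.86, 2.86], [-0.3, 2.09], [-1.38, 1.24], [0.06, 2.45], [-1.56, 4.7], [0.09, 2.05], [-2.69, 2.69]. Speed limits (rad/s): [2.57, 2.57, 3.14, 3.14, 3.14, 3.14, 3.14].

INTERFACE

Orientations are given as a 3x3 rotation matrix whose columns are the frame's x, y, z axes.
In Python, from cell import * gives the robot as it stands. The module is installed in compiled form; this text tells all that it offers.
- The arm moves only by the tool drive_tool, never from a script. Its argument "series" is one flat list of numbers, 5 for each row, row after row: the gripper command: -1 is fully open, 1 is shut, values between are in proportion, then the shift along the world's x, y, z in cm, then the turn about the world's z in degrees. A call has 1 to 20 rows; each row shifts and turns the commanded pose from where the row before left it; what a row does not reach is not made up. A row lasts 1/10 s, in which the tool goes at most 50 mm and 8.59 degrees, less where a joint would pass 70% of its speed; a pose out of reach is approached as far as the arm can. A call with a gripper value outside its range is refused whole. The fingers move at their own pace and stop on an object; the grip force is fixed at half the most. Time passes only in rows, so rows that do not move let the fingers close. It gives the time, the measured TCP pose, the force, the opening and the grip force at its end, in the units of the state.
- observe(): the state, without advancing time (a new reading comes with each control period).
- grab_frame(name): name is "scene" or "side" or "wrist"; returns the picture (384x512x3 uint8, red, green, blue); there is no depth.
- calibration(name): a dict with "fov_y" (degrees; the focal length in pixels is half the picture's height over the tangent of half this angle, whatever the lens; pixels are square), "cx", "cy" (the principal point, pixels), "camera_from_world" (4x4, takes a point from world to camera coordinates); the wrist camera has in their place "tool_from_camera" (4x4, takes a point from camera to tool coordinates, whose origin is the TCP and whose axes are the flange's). Camera axes: x right, y down, z forward; pixel columns grow to the right and rows downward; lengths in m; the calibration is good to about 2 mm. A picture is of the moment at which its call begins: read the wrist's pose just before it. calibration takes no time and is no camera call.
- hand_in(): hands the job in; it is judged then, once.
Trained networks look in the newest picture that a camera, given by its name, has taken for a name from the list of things; names that differ only in an ending like _2 or _b are one class to them, and where a whole thing is asked for, a point or a joint stands for the part that bears it (a point fixed in the world has none). Each returns a list of dicts, best first, with "conf" (0 to 1); they miss things now and then, are a little off and sometimes report something else, mostly with a low value. They report only what shows in the picture. A call takes as long as a camera call. They do not tell look-alikes from the thing itself.
- cut_out(camera, query): "region" (384x512 bool, what is visible of it) and "extent" ([left, top, right, bottom] in pixels, round what is visible of it).
The state is a dict: "time_s": time; "q": joint angles; "joint_vel": joint speeds; "effort": joint torques, N m; "tool_pos": TCP position; "tool_rot": TCP orientation; "contact_force": force on the tool from outside, world axes, zero at the start; "torque": the same for the moment, N m; "finger_gap": finger opening in m; "grip_force": force on a finger pad.
Only numpy, scipy, OpenCV 4.12 (cv2) and the standard library are available. Lean on these libraries where they do the work, as an engineer would, in place of code of your own. Each camera call takes 0.05 s, during which the arm holds its last target. There are 200 camera calls.

TASK

Load the small straight-sided terracotta planter in the drill jig for its drain hole: take it from the ware board, stand it foot up on the jig's bed and push it home into the V until it bears snugly on both cheeks alike, gently, so that the cheeks do not bruise its raw slip coat. Then swing the jig's leaf all the way down so that its rubber pad holds the planter under the drill bush, let go, and leave the other things on the bench as they are.

Things in the scene. Friction and masses are not known exactly. Their poses are not given: they have to be found in the camera images.
- planter: The planter to drill: terracotta-coloured cylinder, 62 mm in diameter, 72 mm high, about 0.22 kg, standing foot (closed end) up in any of the three places on the ware board, 25 mm or more clear round it. Origin at the centre of its underside, z up; yaw means nothing. Its coat of raw slip bruises if it bears on either cheek with more than 6.5 N; soft finger pads do not mark it.
- planter_white: Another planter, white with a blue band, 66 mm diameter, 60 mm high, loose, foot up on the ware board; origin at the centre of its underside. Leave it.
- planter_grey: Another planter, plain grey, 58 mm diameter, 84 mm high, loose, foot up on the ware board; origin at the centre of its underside. Leave it.
- ware_board: Fixed wooden ware board 140 x 360 x 12 mm (x, y, z) lying on the bench; origin at the centre of its underside, its top at z = 12 mm. The three planters stand in a row along its y axis.
- jig: Fixed drill jig: a plywood bed 18 mm thick on the bench, origin on its underside; in its own axes it covers x -130 to +150 mm, y -90 to +90 mm. On it a V of two cheeks, open towards -x, and behind it two uprights with the leaf. x points into the V. The bed's smooth, slippery grey patch in the V's mouth is where planters are set down (say 75 mm in front of, -x from, the nest) and pushed in.
- nest (a point): Where the centre of the planter's underside lies when it is seated against both cheeks: on the bed's top surface, on the V's centre line. Axes as the jig: x into the V, z up.
- cheek_left: Left (+y) cheek of the V: wooden block faced with slippery white plastic, 18 mm thick, 52 mm high above the bed, 89 mm long, its face at 45 degrees to the jig's x axis. Origin on the bed at mid-face, x along the face to the mouth. The V's mouth is 134 mm wide, its tips 23 mm in front of (-x from) the nest.
- cheek_right: Right (-y) cheek, the mirror image; origin on the bed at mid-face, x along the face to the mouth. The planter is snug when it bears on each cheek with about 4 N (1.5 N at least), which takes some 7 N of pure push along the jig's x. A sideways load from the pusher loads one cheek and unloads the other; a downward one makes the planter drag on the bed.
- leaf (a joint): Angle of the leaf, a hinged aluminium bar (36 mm wide, 12 mm thick) carrying the steel drill bush: 0 = all the way down, level, on its stop; at the start it stands open at 1.35 to 1.65 rad (1.57 = upright). It comes down towards -x. The hinge is stiff: the leaf stays where it is left and takes 1 to 4 N at the handle to move.
- leaf_hinge (a point): The middle of the leaf's hinge axis, 90 mm above the bed and 92 mm behind (+x from) the nest; the axis runs along the jig's y. When the leaf is down the bar's middle plane is level at this height and the bush is straight over the nest.
- leaf_handle (a point): Centre of the red handle at the leaf's free end, 150 mm from the hinge axis: a block 36 mm along the leaf, 44 mm wide, 18 mm thick. Its axes turn with the leaf: x along the leaf towards the hinge, z out of its top (back) face, which is the face to push to close it.
- leaf_pad: Spring-loaded black rubber pad, a 28 mm disc under the drill bush, 92 mm from the hinge axis on the leaf's underside. With the leaf down on a planter it is pushed in about 3 mm and bears on the foot with about 3 N. Origin at the centre of its underside.
- bit_case: Orange bit case 110 x 170 x 34 mm lying to the left of the jig. Leave it.
- tile_blue: Hexagonal glaze test tile, blue, 46 mm across corners, 8.5 mm thick, lying on the bench. Leave it.
- tile_green: Hexagonal glaze test tile, green, 46 mm across corners, 8.5 mm thick, lying on the bench. Leave it.
- mug: Blue mug, 80 mm diameter, 92 mm high, behind the ware board. Leave it.
Things that resemble listed ones, but are neither listed nor needed, are in the scene too. What is shaped like the planter but purple or turquoise is not meant.

How it is judged:
By the outcome, as a careful person would: the job done as asked, in the order asked, and still so for the second after the job is handed in, with the robot touching nothing.
It also fails if it takes over 72 s, if anything falls off the work surface, if the arm or the gripper's body presses on something with over 40 N, if the wrist force passes 120 N, or if a joint passes its speed limit or range.

## Working session

There is one attempt and no reset: what is moved stays moved. The work goes in short steps, Python scripts to look and compute and a tool call to move; the robot and the scene stay as the last step left them, time stands still between calls to the robot, and variables do not carry over. Pictures are saved under pics/ and viewed, at most 10 in all, crops included, and the job is handed in when it is done.

Besides the shell and the picture viewer there is one more tool, called after ">>>" in YAML: its name, and indented under it one key for each argument. drive_tool: Moves the arm, as the interface text tells. Its arguments: {"type":"object","properties":{"series":{"type":"array"}},"required":["series"]}

```bash
mkdir -p pics; cat > h.py <<'E'
from cell import *
import numpy as np, cv2
def save(n,f): cv2.imwrite(f'pics/{f}.png',cv2.cvtColor(grab_frame(n),cv2.COLOR_RGB2BGR))
def cam(n):
    c=calibration(n); f=192/np.tan(np.radians(c['fov_y'])/2)
    if 'camera_from_world' in c: M=np.linalg.inv(np.array(c['camera_from_world']))
    else:
        s=observe(); T=np.eye(4); T[:3,:3]=s['tool_rot']; T[:3,3]=s['tool_pos']; M=T@np.array(c['tool_from_camera'])
    return f,c['cx'],c['cy'],M
def ray(n,u,v,z):
    f,cx,cy,M=cam(n); d=M[:3,:3]@np.array([(u-cx)/f,(v-cy)/f,1]); o=M[:3,3]
    return o+d*(z-o[2])/d[2]
def proj(n,p):
    f,cx,cy,M=cam(n); q=np.linalg.inv(M)@np.r_[p,1]; return q[0]/q[2]*f+cx,q[1]/q[2]*f+cy
E
python3 - <<'E'
from h import *
a=[]
for n in ['scene','side']:
    im=cv2.cvtColor(grab_frame(n),cv2.COLOR_RGB2BGR); a.append(im)
    cv2.imwrite(f'pics/{n}.png',im)
    print(n,cam(n)[3][:3,3].round(3), calibration(n)['fov_y'])
    for q in ['planter','jig','ware_board','cheek_left','cheek_right','leaf_handle','leaf','leaf_pad']:
        print(q,[(round(r['conf'],2),list(np.round(r['extent']))) for r in cut_out(n,q)][:4])
E
```

```text
scene [ 1.    -0.632  0.688] 55.59262853651506
planter [(0.98, [np.float64(159.0), np.float64(199.0), np.float64(185.0), np.float64(224.0)]), (0.77, [np.float64(150.0), np.float64(220.0), np.float64(173.0), np.float64(253.0)]), (0.77, [np.float64(75.0), np.float64(258.0), np.float64(111.0), np.float64(299.0)]), (0.61, [np.float64(171.0), np.float64(250.0), np.float64(198.0), np.float64(292.0)])]
jig [(0.74, [np.float64(223.0), np.float64(148.0), np.float64(329.0), np.float64(246.0)]), (0.25, [np.float64(100.0), np.float64(238.0), np.float64(251.0), np.float64(357.0)])]
ware_board [(0.61, [np.float64(99.0), np.float64(237.0), np.float64(251.0), np.float64(359.0)])]
cheek_left [(0.54, [np.float64(281.0), np.float64(178.0), np.float64(300.0), np.float64(206.0)]), (0.33, [np.float64(325.0), np.float64(150.0), np.float64(358.0), np.float64(182.0)])]
cheek_right [(0.89, [np.float64(263.0), np.float64(198.0), np.float64(296.0), np.float64(218.0)])]
leaf_handle [(0.95, [np.float64(299.0), np.float64(147.0), np.float64(317.0), np.float64(190.0)])]
leaf [(0.74, [np.float64(302.0), np.float64(1
[... 685 characters left out ...]
3.0), np.float64(179.0)])]
jig [(0.82, [np.float64(198.0), np.float64(152.0), np.float64(302.0), np.float64(259.0)])]
ware_board [(0.58, [np.float64(244.0), np.float64(124.0), np.float64(311.0), np.float64(192.0)])]
cheek_left [(0.6, [np.float64(232.0), np.float64(213.0), np.float64(258.0), np.float64(244.0)])]
cheek_right [(0.65, [np.float64(234.0), np.float64(195.0), np.float64(257.0), np.float64(221.0)]), (0.24, [np.float64(233.0), np.float64(215.0), np.float64(255.0), np.float64(242.0)])]
leaf_handle [(0.56, [np.float64(212.0), np.float64(148.0), np.float64(229.0), np.float64(205.0)])]
leaf [(0.71, [np.float64(211.0), np.float64(148.0), np.float64(227.0), np.float64(204.0)])]
leaf_pad []
```

View pics/scene.png

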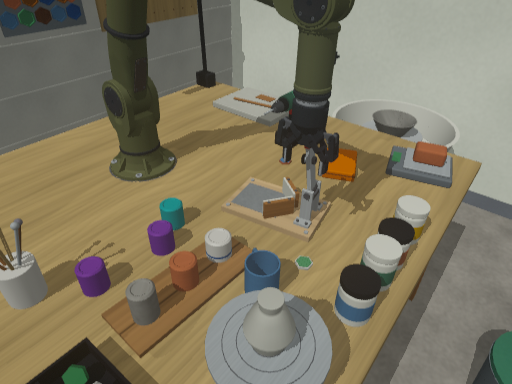

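View pics/side.png

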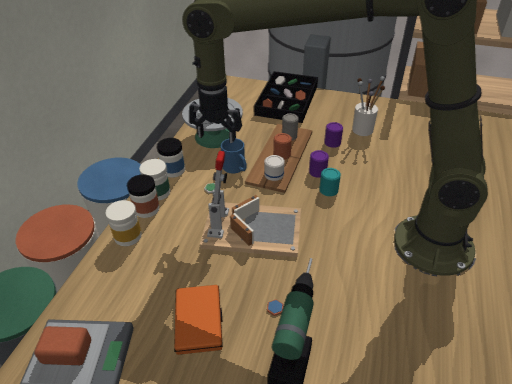

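The terracotta planter is the middle one on the board (scene ~184,270; side ~283,145). The jig is at scene ~(278,205), side ~(250,230), with its V opening towards the robot and the leaf upright.

```bash
python3 - <<'E'
from h import *
print('planter',ray('scene',184,259,.084).round(3),ray('side',283,139,.084).round(3))
for n,ps in {'scene':[(223,207),(252,180),(329,205),(307,233)],'side':[(302,210),(298,252),(204,247)]}.items():
    for p in ps: print(n,p,ray(n,*p,.018).round(3))
print('white',ray('scene',218,237,.072).round(3),'grey',ray('scene',143,285,.096).round(3))
s=observe();print(s['tool_pos'],s['contact_force'],s['finger_gap']); print(calibration('wrist'))
save('wrist','w0')
E
```

```text
planter [ 0.524 -0.276  0.084] [ 0.519 -0.269  0.084]
scene (223, 207) [ 0.406 -0.022  0.018]
scene (252, 180) [0.383 0.144 0.018]
scene (329, 205) [0.645 0.187 0.018]
scene (307, 233) [0.66  0.039 0.018]
side (302, 210) [ 0.392 -0.014  0.018]
side (298, 252) [0.366 0.153 0.018]
side (204, 247) [0.626 0.21  0.018]
white [ 0.525 -0.166  0.072] grey [ 0.523 -0.384  0.096]
[ 6.50009912e-01 -2.50340590e-05  2.48354244e-01] [ 0.2300964   0.04770828 -0.27337249] 0.08535176530596515
{'fov_y': 71.2763733654356, 'cx': 254.7578921462708, 'cy': 194.54930092938423, 'tool_from_camera': array([[-6.17918139e-04, -9.59003249e-01, -2.83394403e-01,
         7.19198528e-02],
       [ 9.99999498e-01, -3.69059706e-04, -9.31522886e-04,
         8.82139839e-04],
       [ 7.88744019e-04, -2.83394836e-01,  9.59002995e-01,
        -1.24623941e-01],
       [ 0.00000000e+00,  0.00000000e+00,  0.00000000e+00,
         1.00000000e+00]])}
```

View pics/w0.png

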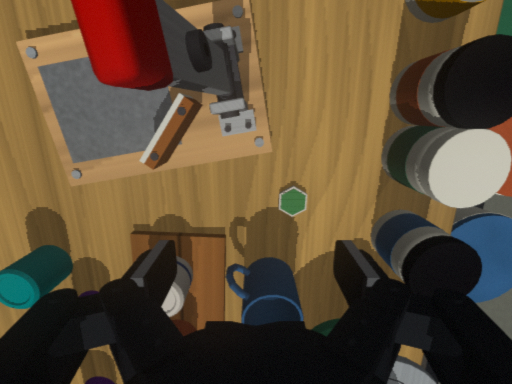

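The wrist view shows the jig at top left, with bed corners at about (20,40), (70,183) and (271,152). The red handle points at the camera, and the white planter and mug are at the bottom.

```bash
python3 - <<'E'
from h import *
from scipy.optimize import least_squares
print(observe()['tool_rot'].round(2).tolist())
obs=[('wrist',20,40,-130,90),('wrist',70,183,-130,-90),('wrist',271,152,150,-90),
('scene',223,207,-130,-90),('scene',252,180,-130,90),('scene',329,205,150,90),('scene',307,233,150,-90),
('side',302,210,-130,-90),('side',298,252,-130,90),('side',204,247,150,90)]
for o in obs[:3]: print(ray(*o[:3],.018).round(3))
def W(p,x,y,z): c,s=np.cos(p[2]),np.sin(p[2]); return [p[0]+c*x-s*y,p[1]+s*x+c*y,z]
r=lambda p: np.concatenate([np.subtract(proj(o[0],W(p,o[3]/1e3,o[4]/1e3,.018)),o[1:3]) for o in obs])
s=least_squares(r,[.52,.1,.15],loss='soft_l1');print(s.x,r(s.x).round(1).reshape(-1,2).tolist())
print('mug',ray('wrist',270,265,.092).round(3),'planter scene')
# planter colour fit in side and scene
for n,b in {'scene':(165,248,202,296),'side':(270,128,296,162)}.items():
    rs=cut_out(n,'planter') if grab_frame(n) is not None else []
    for q in rs:
        e=q['extent']; c=((e[0]+e[2])/2,(e[1]+e[3])/2)
        if b[0]<c[0]<b[2] and b[1]<c[1]<b[3]:
            # fit centre: project cylinder outline bbox
            t=np.linspace(0,2*np.pi,60)
            def bb(p):
                P=np.array([proj(n,[p[0]+.031*np.cos(a),p[1]+.031*np.sin(a),z]) for z in (.012,.084) for a in t])
                return np.r_[P.min(0),P.max(0)]-np.array(e)
            f=least_squares(bb,[.522,-.272]);print(n,e,f.x.round(4),f.fun.round(1))
E
```

```text
[[-0.0, 1.0, 0.0], [1.0, 0.0, -0.0], [-0.0, 0.0, -1.0]]
[0.373 0.158 0.018]
[ 0.398 -0.016  0.018]
[0.672 0.026 0.018]
[0.51040105 0.08997926 0.16231808] [[-4.9, -0.3], [-0.7, 2.4], [0.7, 0.1], [-2.0, -1.6], [-1.0, -3.5], [2.2, -2.7], [1.6, 4.7], [-1.1, -1.6], [-0.9, 1.2], [-5.0, -3.1]]
mug [ 0.669 -0.098  0.092] planter scene
scene [168.1, 254.1, 200.3, 292.5] [ 0.5297 -0.2834] [ 0.7 -2.1 -0.7  1.9]
side [273.8, 132.9, 291.1, 158.9] [ 0.5229 -0.2778] [-0.5 -0.6  0.5  0.5]
```

>>> drive_tool:
  series: [-1,-2.1,-3.5,0,0,-1,-2.1,-3.5,0,0,-1,-2.1,-3.5,0,0,-1,-2.1,-3.5,0,0,-1,-2.1,-3.5,0,0,-1,-2,-3.5,0,0,-1,0,0,0,0,-1,0,0,0,0]

```text
time_s: 1.95
tool_pos: [0.5246, -0.2111, 0.2487]
tool_rot: [[0.003, 1.0, 0.001], [1.0, -0.003, 0.0], [0.0, 0.001, -1.0]]
contact_force: [0.0, 0.9, -0.3]
finger_gap: 0.0854
grip_force: 0.0
```

```bash
python3 - <<'E'
from h import *
from scipy.optimize import least_squares
save('wrist','w1'); print(observe()['tool_pos'].round(4))
rs=cut_out('wrist','planter')
for q in rs: print(round(q['conf'],2),np.round(q['extent']),ray('wrist',(q['extent'][0]+q['extent'][2])/2,(q['extent'][1]+q['extent'][3])/2,.05).round(3))
im=cv2.imread('pics/w1.png');hsv=cv2.cvtColor(im,cv2.COLOR_BGR2HSV)
m=cv2.inRange(hsv,(3,110,90),(13,255,255));n,l,s,c=cv2.connectedComponentsWithStats(m)
for i in range(1,n):
    if s[i,4]>300: print(s[i],c[i])
E
```

```text
[ 0.5253 -0.2095  0.2485]
0.96 [ 50.  98. 133. 156.] [ 0.335 -0.15   0.05 ]
0.92 [108. 164. 179. 223.] [ 0.387 -0.231  0.05 ]
0.73 [161. 286. 177. 316.] [ 0.404 -0.39   0.05 ]
0.7 [228. 196. 279. 258.] [ 0.525 -0.277  0.05 ]
[ 228  213   53   52 2011] [253.90303332 236.18547986]
```

View pics/w1.png

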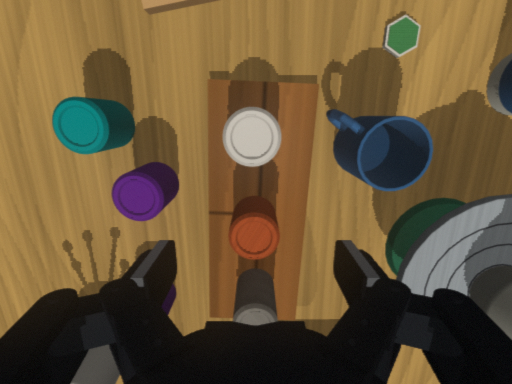

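The terracotta foot disc is centred at about (254.5,234), between the white planter (252,136) and the grey one (255,300).

```bash
python3 - <<'E'
from h import *
print(ray('wrist',254.5,234,.084),ray('wrist',230,234,.084),ray('wrist',279,234,.084),observe()['tool_pos'])
E
```

```text
[ 0.52612684 -0.27040676  0.084     ] [ 0.49730599 -0.27044461  0.084     ] [ 0.55494601 -0.27036892  0.084     ] [ 0.52566654 -0.20866128  0.24838002]
```

>>> drive_tool:
  series: [-1,0.1,-3.2,0,0,-1,0,-3.2,0,0,-1,0,0,-4,0,-1,0,0,-4,0,-1,0,0,-4,0,-1,0,0,-4,0,-1,0,0,-3.6,0,-1,0,0,0,0,-1,0,0,0,0,1,0,0,0,0,1,0,0,0,0,1,0,0,0,0,1,0,0,0,0,1,0,0,0,0,1,0,0,0,0,1,0,0,0,0]

```text
time_s: 3.65
tool_pos: [0.5277, -0.2748, 0.0553]
tool_rot: [[-0.0, 1.0, 0.004], [1.0, 0.0, -0.002], [-0.002, 0.004, -1.0]]
contact_force: [-0.8, 1.7, 6.4]
finger_gap: 0.0612
grip_force: 65.5
```

>>> drive_tool:
  series: [1,0,0,1,0,1,0,0,3,0,1,0,0,4,0,1,0,0,4,0,1,0,0,4,0,1,0,0,4,0,1,0,3,0,0,1,0,4,0,0,1,0,4,0,0,1,0,4,0,0,1,0,4,0,0,1,0,4,0,0,1,0,4,0,0,1,0,0,0,0,1,0,0,0,0,1,0,0,0,0]

```text
time_s: 5.25
tool_pos: [0.5259, -0.0054, 0.2528]
tool_rot: [[0.002, 1.0, 0.001], [1.0, -0.002, -0.001], [-0.001, 0.001, -1.0]]
contact_force: [-0.5, 0.3, -1.6]
finger_gap: 0.061
grip_force: 65.7
```

```bash
python3 - <<'E'
from h import *
save('wrist','w2'); s=observe();print(s['tool_pos'].round(4),s['finger_gap'],s['contact_force'])
im=cv2.imread('pics/w2.png');cv2.imwrite('pics/w2b.png',cv2.resize(im,(800,600),interpolation=cv2.INTER_CUBIC))
E
```

```text
[ 0.526  -0.0058  0.2526] 0.06060668025210681 [-0.10234004  0.2686707  -1.75721063]
```

View pics/w2b.png

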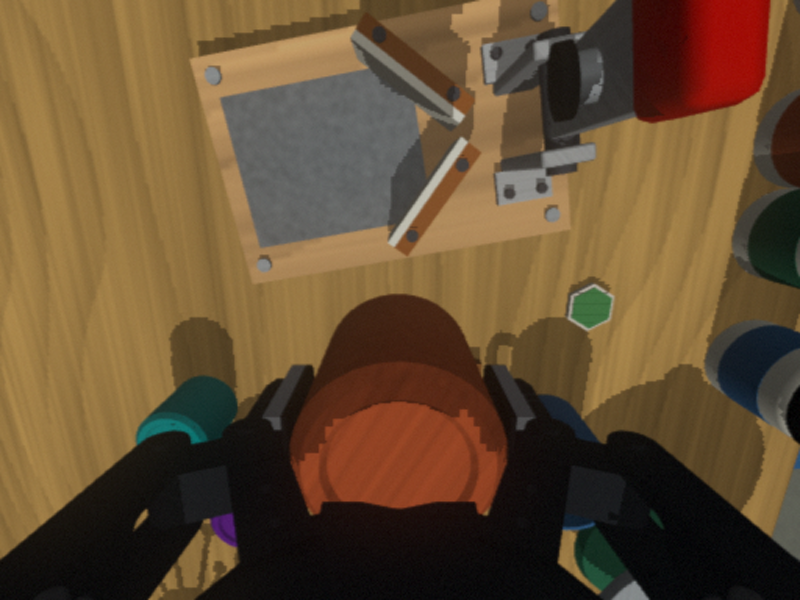

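The V is clear in this view. In 800-px coordinates the cheek tips are at (352,38) and (388,243), the inner ends at (464,112) and (462,138), and the bed corners at (191,59), (252,283) and (570,229).

```bash
python3 - <<'E'
from h import *
from scipy.optimize import least_squares
k=1.5625
obs=[(352,38,-23,67,.07,0),(388,243,-23,-67,.07,0),(464,112,40,4,.07,0),(462,138,40,-4,.07,0),
(191,59,-130,90,.018,1),(252,283,-130,-90,.018,1),(570,229,150,-90,.018,1)]
def W(p,o):
    x=o[2]/1e3-(p[3] if o[5] else 0);y=o[3]/1e3;c,s=np.cos(p[2]),np.sin(p[2]); return [p[0]+c*x-s*y,p[1]+s*x+c*y,o[4]]
r=lambda p: np.concatenate([np.subtract(proj('wrist',W(p,o)),np.array(o[:2])/k) for o in obs])
s=least_squares(r,[.53,.09,.16,0],loss='soft_l1',x_scale=[.01]*4);p=s.x;print(p,np.degrees(p[2]),r(p).round(1).reshape(-1,2).tolist())
c,sn=np.cos(p[2]),np.sin(p[2])
for x in (-75,-45,-42,-90,92,120): print(x,(p[0]+c*x/1e3).round(4),(p[1]+sn*x/1e3).round(4))
E
```

```text
[0.53126748 0.09211395 0.16671922 0.02037421] 9.552307857451066 [[-0.0, -0.3], [0.3, -0.2], [-1.6, 7.6], [0.6, -1.1], [-1.0, -0.6], [0.2, 0.8], [0.8, 0.7]]
-75 0.4573 0.0797
-45 0.4869 0.0846
-42 0.4898 0.0851
-90 0.4425 0.0772
92 0.622 0.1074
120 0.6496 0.112
```

>>> drive_tool:
  series: [1,-0.4,0,0,8.3,1,-0.4,0,0,8.3,1,-0.4,0,0,8.3,1,-0.4,0,0,8.3,1,-0.4,1,0,8.3,1,-0.4,1,0,8.3,1,-0.4,1,0,8.3,1,-0.4,1,0,8.3,1,-0.4,1,0,8.3,1,-0.3,1,0,8.3,1,0,1,0,8.3,1,0,1,0,8.3,1,0,1,0,0,1,0,0,0,0,1,0,0,0,0,1,0,0,0,0]

```text
time_s: 6.9
tool_pos: [0.4871, 0.085, 0.2523]
tool_rot: [[-0.986, -0.164, -0.0], [-0.164, 0.986, -0.0], [0.0, -0.0, -1.0]]
contact_force: [0.8, -0.1, -1.9]
finger_gap: 0.0606
grip_force: 65.4
```

>>> drive_tool:
  series: [1,0,0,-4,0,1,0,0,-4,0,1,0,0,-4,0,1,0,0,-4,0,1,0,0,-2,0,1,0,0,-0.5,0,1,0,0,0,0,1,0,0,0,0,1,0,0,-0.1,0,1,0,0,-0.1,0,1,0,0,-0.1,0,1,0,0,0,0,1,0,0,0,0]

```text
time_s: 8.2
tool_pos: [0.487, 0.086, 0.0644]
tool_rot: [[-0.986, -0.167, 0.0], [-0.167, 0.986, 0.0], [-0.0, 0.0, -1.0]]
contact_force: [-0.1, 0.2, -2.3]
finger_gap: 0.0606
grip_force: 65.7
```

>>> drive_tool:
  series: [1,0,0,-0.1,0,1,0,0,-0.1,0,1,0,0,-0.1,0,1,0,0,0,0,1,0,0,0,0]

```text
time_s: 8.7
tool_pos: [0.4871, 0.086, 0.0614]
tool_rot: [[-0.986, -0.167, 0.0], [-0.167, 0.986, 0.0], [-0.0, 0.0, -1.0]]
contact_force: [0.1, 0.2, -1.8]
finger_gap: 0.061
grip_force: 66.0
```

>>> drive_tool:
  series: [1,0,0,-0.1,0,1,0,0,0,0,1,0,0,-0.1,0,1,0,0,0,0,1,0,0,0,0]

```text
time_s: 9.2
tool_pos: [0.4875, 0.0861, 0.0613]
tool_rot: [[-0.986, -0.167, 0.001], [-0.167, 0.986, -0.0], [-0.001, -0.0, -1.0]]
contact_force: [-5.4, -1.3, 12.7]
finger_gap: 0.0609
grip_force: 67.3
```

Landed. Next: ease up 1 mm and open.

>>> drive_tool:
  series: [1,0,0,0.1,0,1,0,0,0,0,-1,0,0,0,0,-1,0,0,0,0,-1,0,0,0,0,-1,0,0,0,0,-1,0,0,0,0,-1,0,0,0,0]

```text
time_s: 10.0
tool_pos: [0.487, 0.086, 0.0603]
tool_rot: [[-0.986, -0.167, -0.0], [-0.167, 0.986, 0.0], [0.0, 0.0, -1.0]]
contact_force: [0.2, -0.5, -0.4]
finger_gap: 0.0853
grip_force: 0.0
```

```bash
python3 - <<'E'
from h import *
save('wrist','w3'); s=observe();print(s['tool_pos'].round(4),s['finger_gap'],s['contact_force'])
E
```

```text
[0.487  0.086  0.0603] 0.08553597858899972 [ 0.64106963 -0.50645477  0.00197368]
```

View pics/w3.png

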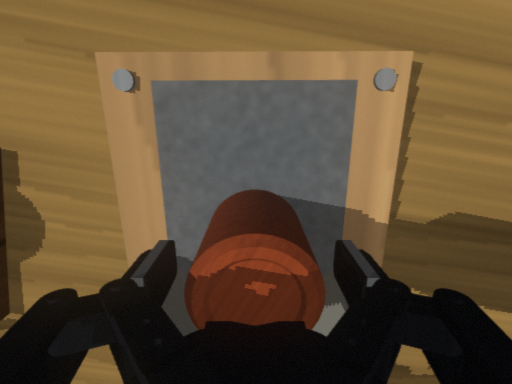

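The planter stands foot up and centred between the bed edges (96 and 413 at the top). Next: back the open fingers out towards -x, shut them and lower.

>>> drive_tool:
  series: [-1,-1,-0.17,0,0,-1,-2,-0.33,0,0,-1,-2,-0.33,0,0,-1,0,0,0,0,1,0,0,0,0,1,0,0,0,0,1,0,0,0,0,1,0,0,0,0,1,0,0,0,0,1,0,0,0,0,1,0,0,0,0,1,0,0,0,0,1,0,0,-0.6,0,1,0,0,-0.6,0,1,0,0,0,0,1,0,0,0,0,1,0,0,0,0]

```text
time_s: 11.75
tool_pos: [0.4371, 0.0777, 0.0484]
tool_rot: [[-0.986, -0.167, 0.0], [-0.167, 0.986, 0.0], [-0.0, 0.0, -1.0]]
contact_force: [0.4, -0.4, -0.8]
finger_gap: -0.0002
grip_force: 0.0
```

```bash
python3 - <<'E'
from h import *
n=np.array([.5313,.0921]);c,s=np.cos(.1667),np.sin(.1667);R=np.array([[c,s],[-s,c]])
for i in range(3):
    grab_frame('wrist');o=observe();print((R@(o['tool_pos'][:2]-n)*1e3).round(1),o['tool_pos'][2].round(4),(R@o['contact_force'][:2]).round(2),o['finger_gap'])
E
```

```text
[-95.3   1.4] 0.0484 [-0.15  0.39] 3.41599568576372e-05
[-95.2   1.4] 0.0485 [-0.1  -0.96] -9.151678912897058e-05
[-95.2   1.4] 0.0485 [-0.06 -0.62] -0.00014603902915205673
```

>>> drive_tool:
  series: [1,0.22,-0.11,0,0,1,0.39,0.07,0,0,1,0.39,0.07,0,0,1,0.39,0.06,0,0,1,0.39,0.07,0,0,1,0.39,0.06,0,0,1,0.39,0.07,0,0,1,0.39,0.06,0,0,1,0.39,0.07,0,0,1,0.39,0.07,0,0,1,0.39,0.06,0,0,1,0.2,0.03,0,0,1,0.1,0.02,0,0,1,0,0,0,0,1,0,0,0,0]

```text
time_s: 13.4
tool_pos: [0.4814, 0.0837, 0.0484]
tool_rot: [[-0.986, -0.167, 0.0], [-0.167, 0.986, 0.0], [-0.0, 0.0, -1.0]]
contact_force: [0.8, 0.6, -0.3]
finger_gap: -0.0002
grip_force: 0.0
```

```bash
cat > st.py <<'E'
from h import *
n=np.array([.5313,.0921]);c,s=np.cos(.1667),np.sin(.1667);R=np.array([[c,s],[-s,c]])
F=[]
for i in range(4):
    grab_frame('wrist');o=observe();F.append(np.r_[R@o['contact_force'][:2],o['contact_force'][2]])
print((R@(o['tool_pos'][:2]-n)*1e3).round(2),o['tool_pos'][2].round(4),np.mean(F,0).round(2),np.std(F,0).round(2))
E
python3 st.py
```

```text
[-5.07e+01  1.00e-02] 0.0484 [ 0.12  0.05 -0.02] [0.23 0.15 0.51]
```

>>> drive_tool:
  series: [1,0.1,0.02,0,0,1,0.1,0.02,0,0,1,0.1,0.02,0,0,1,0.1,0.01,0,0,1,0.1,0.02,0,0,1,0,0,0,0,1,0,0,0,0]

```text
time_s: 14.3
tool_pos: [0.4857, 0.0847, 0.0481]
tool_rot: [[-0.986, -0.167, -0.001], [-0.167, 0.986, 0.0], [0.001, 0.0, -1.0]]
contact_force: [-4.0, 1.2, 1.0]
finger_gap: 0.0
grip_force: 0.0
```

```bash
python3 st.py
```

```text
[-46.21   0.28] 0.0481 [-3.64  1.29  0.58] [0.3  0.24 0.38]
```

>>> drive_tool:
  series: [1,-0.15,-0.025,0,0,1,0,0,0,0,1,0,0,0,0,1,0,0,0,0,1,0.1,0.017,0,0,1,0.05,0.008,0,0,1,0,0,0,0,1,0,0,0,0]

```text
time_s: 15.3
tool_pos: [0.4859, 0.0847, 0.0482]
tool_rot: [[-0.986, -0.167, -0.001], [-0.167, 0.986, 0.0], [0.001, 0.0, -1.0]]
contact_force: [-2.1, 0.2, 1.2]
finger_gap: -0.0004
grip_force: 0.0
```

```bash
python3 st.py
```

```text
[-46.02   0.17] 0.0482 [-2.46  0.8   0.96] [0.31 0.15 0.84]
```

```bash
python3 - <<'E'
from h import *
for n in ['scene','side']:
    im=cv2.cvtColor(grab_frame(n),cv2.COLOR_RGB2BGR)
    b=(230,160,330,240) if n=='scene' else (195,180,305,260)
    cv2.imwrite(f'pics/{n}2.png',cv2.resize(im[b[1]:b[3],b[0]:b[2]],None,fx=5,fy=5,interpolation=cv2.INTER_CUBIC))
a=[cv2.imread(f'pics/{n}2.png') for n in('scene','side')]
a=[cv2.resize(x,(400,int(x.shape[0]*400/x.shape[1]))) for x in a]
h=max(x.shape[0] for x in a)
cv2.imwrite('pics/both.png',np.hstack([cv2.copyMakeBorder(x,0,h-x.shape[0],0,0,cv2.BORDER_CONSTANT) for x in a]))
E
```

```text
(no output)
```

View pics/both.png

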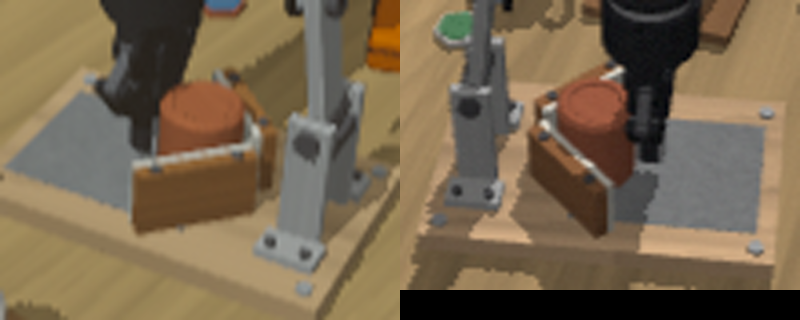

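Both views show the planter well into the V, standing upright. Its foot disc is at scene ~(280.5,186.8) and side ~(247.8,209.2).

```bash
python3 - <<'E'
from h import *
n=np.array([.5313,.0921]);c,s=np.cos(.1667),np.sin(.1667);R=np.array([[c,s],[-s,c]])
a=[]
for q in [('scene',280.5,186.75),('side',247.8,209.15)]:
    p=ray(*q,.090);print(q,(R@(p[:2]-n)*1e3).round(1))
E
```

```text
('scene', 280.5, 186.75) [ 1.4 -6.7]
('side', 247.8, 209.15) [-1.   6.7]
```

>>> drive_tool:
  series: [1,0.027,0.02,0,0,1,0,0,0,0,1,0,0,0,0]

```text
time_s: 15.9
tool_pos: [0.4861, 0.0849, 0.0482]
tool_rot: [[-0.986, -0.167, -0.001], [-0.167, 0.986, 0.0], [0.001, 0.0, -1.0]]
contact_force: [-4.5, 1.0, 0.3]
finger_gap: -0.0002
grip_force: 0.0
```

```bash
python3 st.py
```

```text
[-45.78   0.34] 0.0482 [-4.48  1.24  1.4 ] [0.5  0.48 0.5 ]
```

>>> drive_tool:
  series: [1,-0.005,0.03,0,0,1,0,0,0,0,1,0,0,0,0]

```text
time_s: 16.4
tool_pos: [0.4863, 0.0851, 0.0483]
tool_rot: [[-0.986, -0.167, -0.0], [-0.167, 0.986, 0.0], [0.0, 0.0, -1.0]]
contact_force: [-4.4, 1.5, 1.3]
finger_gap: -0.0002
grip_force: 0.0
```

```bash
python3 st.py
```

```text
[-45.62   0.6 ] 0.0483 [-4.97  2.01  1.28] [0.41 0.59 0.55]
```

Lateral force grows with +y offset, so the contact is probably on the left finger's edge. Back off, shift towards -y and press again.

>>> drive_tool:
  series: [1,-0.15,-0.025,0,0,1,0.013,-0.08,0,0,1,0,0,0,0,1,0,0,0,0,1,0.1,0.017,0,0,1,0.05,0.008,0,0,1,0,0,0,0,1,0,0,0,0]

```text
time_s: 17.4
tool_pos: [0.4863, 0.0844, 0.0483]
tool_rot: [[-0.986, -0.167, -0.0], [-0.167, 0.986, 0.0], [0.0, 0.0, -1.0]]
contact_force: [-3.8, 0.1, 1.2]
finger_gap: 0.0001
grip_force: 0.0
```

```bash
python3 st.py
```

```text
[-45.64  -0.14] 0.0483 [-2.84  0.77  0.85] [0.49 0.25 0.3 ]
```

>>> drive_tool:
  series: [1,-0.15,-0.025,0,0,1,0.017,-0.1,0,0,1,0,0,0,0,1,0,0,0,0,1,0.1,0.017,0,0,1,0.05,0.008,0,0,1,0,0,0,0,1,0,0,0,0]

```text
time_s: 18.4
tool_pos: [0.4863, 0.0833, 0.0482]
tool_rot: [[-0.986, -0.167, -0.001], [-0.167, 0.986, -0.0], [0.001, 0.0, -1.0]]
contact_force: [-1.9, 0.0, 0.0]
finger_gap: 0.0002
grip_force: 0.0
```

```bash
sed -i 's/range(4)/range(8)/' st.py; python3 st.py
```

```text
[-45.78  -1.27] 0.0482 [-2.61  0.41  0.1 ] [0.7  0.6  0.47]
```

>>> drive_tool:
  series: [1,-0.15,-0.025,0,0,1,0.017,-0.1,0,0,1,0,0,0,0,1,0,0,0,0,1,0.1,0.017,0,0,1,0.08,0.013,0,0,1,0,0,0,0,1,0,0,0,0]

```text
time_s: 19.6
tool_pos: [0.4864, 0.0823, 0.048]
tool_rot: [[-0.986, -0.167, -0.002], [-0.167, 0.986, -0.0], [0.002, 0.0, -1.0]]
contact_force: [-3.6, -0.5, 0.6]
finger_gap: -0.0
grip_force: 0.0
```

```bash
python3 st.py
```

```text
[-45.79  -2.22] 0.0481 [-4.6   0.56  0.73] [0.61 0.78 0.62]
```

>>> drive_tool:
  series: [1,-0.15,-0.025,0,0,1,0.017,-0.1,0,0,1,0,0,0,0,1,0,0,0,0,1,0.1,0.017,0,0,1,0.08,0.013,0,0,1,0,0,0,0,1,0,0,0,0]

```text
time_s: 20.8
tool_pos: [0.4865, 0.0812, 0.0479]
tool_rot: [[-0.986, -0.167, -0.003], [-0.167, 0.986, -0.0], [0.003, 0.0, -1.0]]
contact_force: [-5.7, -0.4, 1.5]
finger_gap: 0.0002
grip_force: 0.0
```

```bash
python3 st.py
```

```text
[-45.93  -3.3 ] 0.048 [-5.04  1.14  1.51] [0.35 0.41 0.42]
```

>>> drive_tool:
  series: [1,0.007,0.017,0,0,1,0,0,0,0,1,0,0,0,0]

```text
time_s: 21.5
tool_pos: [0.4866, 0.0813, 0.048]
tool_rot: [[-0.986, -0.167, -0.003], [-0.167, 0.986, -0.001], [0.003, -0.0, -1.0]]
contact_force: [-5.2, -0.2, 1.5]
finger_gap: 0.0003
grip_force: 0.0
```

```bash
python3 st.py
```

```text
[-45.9   -3.26] 0.048 [-5.55  1.06  1.7 ] [0.64 0.27 0.42]
```

>>> drive_tool:
  series: [1,-0.005,0.03,0,0,1,0,0,0,0,1,0,0,0,0]

```text
time_s: 22.2
tool_pos: [0.4866, 0.0813, 0.0479]
tool_rot: [[-0.986, -0.167, -0.003], [-0.167, 0.986, -0.001], [0.003, -0.0, -1.0]]
contact_force: [-4.4, -0.4, 1.1]
finger_gap: -0.0001
grip_force: 0.0
```

```bash
python3 st.py
```

```text
[-45.94  -3.19] 0.0479 [-5.86  0.16  1.83] [0.38 0.55 0.47]
```

>>> drive_tool:
  series: [1,0.03,0.01,0,0,1,0,0,0,0,1,0,0,0,0]

```text
time_s: 22.9
tool_pos: [0.4866, 0.0813, 0.0479]
tool_rot: [[-0.986, -0.167, -0.003], [-0.167, 0.986, -0.001], [0.003, -0.0, -1.0]]
contact_force: [-6.2, -1.2, 1.9]
finger_gap: 0.0
grip_force: 0.0
```

```bash
python3 st.py
```

```text
[-45.92  -3.22] 0.0479 [-6.32 -0.13  2.52] [0.58 0.35 0.53]
```

>>> drive_tool:
  series: [1,0.03,0.003,0.03,0,1,0,0,0,0,1,0,0,0,0]

```text
time_s: 23.6
tool_pos: [0.4865, 0.0813, 0.048]
tool_rot: [[-0.986, -0.167, -0.004], [-0.167, 0.986, -0.001], [0.004, -0.0, -1.0]]
contact_force: [-5.8, -0.1, 0.4]
finger_gap: -0.0003
grip_force: 0.0
```

```bash
python3 st.py
```

```text
[-45.91  -3.21] 0.048 [-6.39  0.09  1.68] [0.51 0.51 0.61]
```

>>> drive_tool:
  series: [1,0.03,0.005,0,0,1,0,0,0,0,1,0,0,0,0,1,0,0,0,0]

```text
time_s: 24.4
tool_pos: [0.4865, 0.0813, 0.048]
tool_rot: [[-0.986, -0.167, -0.005], [-0.167, 0.986, -0.001], [0.005, -0.001, -1.0]]
contact_force: [-6.7, -0.7, 2.1]
finger_gap: -0.0004
grip_force: 0.0
```

```bash
python3 st.py
```

```text
[-45.9   -3.25] 0.048 [-7.41  0.26  2.6 ] [0.38 0.5  0.45]
```

Snug: about 7.4 N along x with almost no sideways load. Withdraw straight back, then up.

>>> drive_tool:
  series: [1,-0.2,-0.033,0,0,1,-0.3,-0.05,0,0,1,-1,-0.17,0,0,1,-2,-0.33,0,0,1,0,0,3,0,1,0,0,4,0,1,0,0,4,0,1,0,0,4,0,1,0,0,4,0,1,0,0,4,0,1,0,0,4,0,1,0,0,1.5,0,1,0,0,0,0]

```text
time_s: 26.1
tool_pos: [0.4546, 0.0764, 0.3362]
tool_rot: [[-0.986, -0.167, 0.006], [-0.167, 0.986, 0.001], [-0.006, -0.0, -1.0]]
contact_force: [0.0, -0.3, 0.2]
finger_gap: 0.0002
grip_force: 0.0
```

```bash
python3 - <<'E'
from h import *
from scipy.optimize import least_squares
n=np.array([.5313,.0921]);a=.1667;c,s=np.cos(a),np.sin(a)
print(observe()['tool_pos'].round(4))
E={}
for cm in ['scene','side']:
    im=grab_frame(cm); q=cut_out(cm,'leaf_handle')
    hsv=cv2.cvtColor(im,cv2.COLOR_RGB2HSV);m=cv2.inRange(hsv,(0,180,60),(4,255,255))|cv2.inRange(hsv,(175,180,60),(180,255,255))
    k,l,st,ce=cv2.connectedComponentsWithStats(m)
    print(cm,[(round(r['conf'],2),np.round(r['extent'])) for r in q[:2]],[(st[i],ce[i].round(1)) for i in range(1,k) if st[i,4]>25])
    b=im[90:270,180:360];cv2.imwrite(f'pics/l_{cm}.png',cv2.resize(cv2.cvtColor(b,cv2.COLOR_RGB2BGR),(400,400)))
def H(th,r=.15): 
    x=.092-r*np.cos(th); return [n[0]+c*x,n[1]+s*x,.108+r*np.sin(th)]
for th in (1.35,1.45,1.55,1.65): print(th,[np.round(proj(cm,H(th)),1) for cm in ('scene','side')])
cv2.imwrite('pics/l.png',np.hstack([cv2.imread(f'pics/l_{x}.png') for x in('scene','side')]))
E
```

```text
[0.4546 0.0764 0.3362]
scene [(0.7, array([302., 129., 319., 190.]))] [(array([304, 131,  12,  17, 154], dtype=int32), array([309.3, 138.9]))]
side [(0.97, array([213., 150., 230., 203.]))] [(array([216, 151,   8,  19, 121], dtype=int32), array([219.5, 160.1]))]
1.35 [array([305.5, 139.2]), array([224.1, 161. ])]
1.45 [array([311. , 139.7]), array([218.5, 159.8])]
1.55 [array([316.6, 140.8]), array([212.9, 159.1])]
1.65 [array([322.3, 142.4]), array([207.4, 158.8])]
```

View pics/l.png

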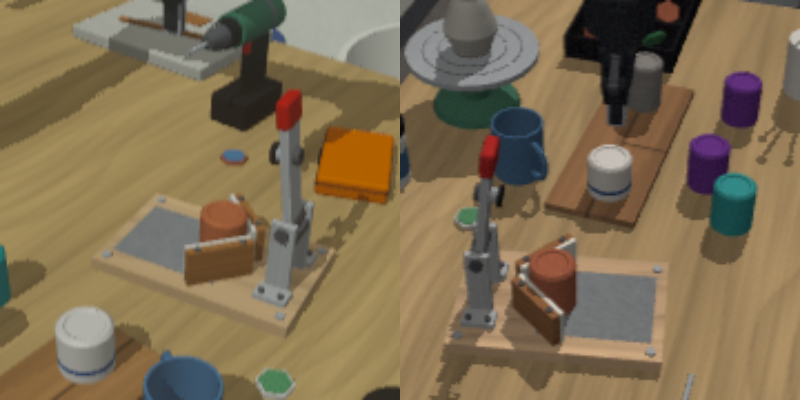

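The leaf leans slightly forward, at about 1.43 rad: the handle sits at scene (309,139) and side (219.5,160). Next: fly over it and come down behind.

>>> drive_tool:
  series: [1,4,0.73,0,0,1,4,0.73,0,0,1,4,0.73,0,0,1,4,0.73,0,0,1,4,0.73,0,0,1,0,0,0,0,1,0,0,0,0,1,0,0,-3,0,1,0,0,-3.1,0,1,0,0,0,0,1,0,0,0,0]

```text
time_s: 27.4
tool_pos: [0.6526, 0.1125, 0.2733]
tool_rot: [[-0.986, -0.167, -0.0], [-0.167, 0.986, -0.0], [0.0, -0.0, -1.0]]
contact_force: [-0.6, -0.8, 0.5]
finger_gap: -0.0002
grip_force: 0.0
```

```bash
python3 st.py; python3 - <<'E'
import numpy as np
c,s=np.cos(.1667),np.sin(.1667)
P=lambda t:np.array([92-150*np.cos(t)+9*np.sin(t)+15,108+150*np.sin(t)+9*np.cos(t)+17])
th=np.r_[np.linspace(1.43,0.1,17),0.05,0.02,0]
pr=P(th[0]);print(pr)
for t in th[1:]:
    p=P(t);d=(p-pr)/10;pr=p;print(round(t,2),'%.2f %.2f %.2f'%(d[0]*c,d[0]*s,d[1]),p.round(1))
E
```

```text
[1.2429e+02 3.0000e-02] 0.2735 [0.13 0.24 0.32] [0.6  0.51 0.39]
[ 94.86120017 274.7786685 ]
1.35 -1.22 -0.21 -0.15 [ 82.5 273.3]
1.26 -1.21 -0.20 -0.25 [ 70.2 270.7]
1.18 -1.18 -0.20 -0.36 [ 58.3 267.1]
1.1 -1.15 -0.19 -0.45 [ 46.6 262.6]
1.01 -1.11 -0.19 -0.55 [ 35.4 257.1]
0.93 -1.06 -0.18 -0.64 [ 24.7 250.7]
0.85 -1.00 -0.17 -0.73 [ 14.5 243.5]
0.76 -0.94 -0.16 -0.81 [  5.  235.4]
0.68 -0.87 -0.15 -0.88 [ -3.8 226.5]
0.6 -0.79 -0.13 -0.95 [-11.8 217. ]
0.52 -0.71 -0.12 -1.02 [-19.1 206.8]
0.43 -0.63 -0.11 -1.07 [-25.4 196. ]
0.35 -0.54 -0.09 -1.12 [-30.9 184.8]
0.27 -0.44 -0.07 -1.17 [-35.3 173.2]
0.18 -0.35 -0.06 -1.20 [-38.9 161.2]
0.1 -0.25 -0.04 -1.22 [-41.4 148.9]
0.05 -0.10 -0.02 -0.74 [-42.4 141.5]
0.02 -0.04 -0.01 -0.45 [-42.8 137. ]
0.0 -0.02 -0.00 -0.30 [-43. 134.]
```

Approach to x=95 (-2.9 cm), then the first part of the arc.

>>> drive_tool:
  series: [1,-1.5,-0.25,0.1,0,1,-1.37,-0.23,0,0,1,-1.22,-0.21,-0.15,0,1,-1.21,-0.2,-0.25,0,1,-1.18,-0.2,-0.36,0,1,-1.15,-0.19,-0.45,0,1,0,0,0,0,1,0,0,0,0]

```text
time_s: 28.6
tool_pos: [0.5775, 0.0999, 0.2619]
tool_rot: [[-0.986, -0.167, 0.001], [-0.167, 0.986, 0.0], [-0.001, -0.0, -1.0]]
contact_force: [-0.5, 0.5, -0.6]
finger_gap: 0.0001
grip_force: 0.0
```

```bash
python3 st.py; python3 - <<'E'
from h import *
n=np.array([.5313,.0921]);a=.1667;c,s=np.cos(a),np.sin(a)
def H(th,r=.15): 
    x=.092-r*np.cos(th); return [n[0]+c*x,n[1]+s*x,.108+r*np.sin(th)]
for th in (1.1,1.2,1.3,1.43): print(th,[np.round(proj(cm,H(th)),1) for cm in ('scene','side')])
for cm in ['scene','side']:
    im=grab_frame(cm)
    hsv=cv2.cvtColor(im,cv2.COLOR_RGB2HSV);m=cv2.inRange(hsv,(0,180,60),(4,255,255))|cv2.inRange(hsv,(175,180,60),(180,255,255))
    k,l,st,ce=cv2.connectedComponentsWithStats(m)
    print(cm,[(st[i],ce[i].round(1)) for i in range(1,k) if st[i,4]>25])
E
```

```text
[46.82  0.12] 0.2614 [0.43 0.15 0.07] [0.45 0.29 0.56]
1.1 [array([292.5, 140.4]), array([237.5, 165.7])]
1.2 [array([297.6, 139.5]), array([232.3, 163.5])]
1.3 [array([302.8, 139.2]), array([226.9, 161.7])]
1.43 [array([309.9, 139.6]), array([219.7, 160. ])]
scene [(array([287, 131,  12,  18, 135], dtype=int32), array([291.9, 139.5]))]
side [(array([232, 156,  10,  19, 120], dtype=int32), array([236.4, 165.1]))]
```

The leaf is following, now at 1.1 rad. Continue the arc.

>>> drive_tool:
  series: [1,-1.11,-0.19,-0.55,0,1,-1.06,-0.18,-0.64,0,1,-1.0,-0.17,-0.73,0,1,-0.94,-0.16,-0.81,0,1,-0.87,-0.15,-0.88,0,1,-0.79,-0.13,-0.95,0,1,-0.71,-0.12,-1.02,0,1,-0.63,-0.11,-1.07,0,1,-0.54,-0.09,-1.12,0,1,-0.44,-0.07,-1.17,0,1,-0.35,-0.06,-1.2,0,1,0,0,0,0,1,0,0,0,0]

```text
time_s: 30.4
tool_pos: [0.4928, 0.0856, 0.1597]
tool_rot: [[-0.986, -0.167, -0.001], [-0.167, 0.986, 0.0], [0.001, 0.0, -1.0]]
contact_force: [0.4, -0.1, 0.6]
finger_gap: 0.0001
grip_force: 0.0
```

```bash
python3 st.py
```

```text
[-3.873e+01 -1.000e-02] 0.1604 [ 0.22  0.03 -0.19] [0.32 0.47 0.49]
```

>>> drive_tool:
  series: [1,-0.25,-0.04,-0.8,0,1,-0.1,-0.02,-0.6,0,1,0,0,-0.4,0,1,0,0,-0.3,0,1,0,0,-0.2,0,1,0,0,-0.2,0,1,0,0,0,0,1,0,0,0,0]

```text
time_s: 31.6
tool_pos: [0.4897, 0.0851, 0.1351]
tool_rot: [[-0.986, -0.167, 0.001], [-0.167, 0.986, 0.0], [-0.001, 0.0, -1.0]]
contact_force: [0.4, 1.1, 0.0]
finger_gap: -0.0
grip_force: 0.0
```

```bash
python3 st.py
```

```text
[-4.242e+01 -4.000e-02] 0.1352 [ 0.19 -0.27 -0.3 ] [0.29 0.46 0.28]
```

>>> drive_tool:
  series: [1,0,0,-0.1,0,1,0,0,-0.1,0,1,0,0,-0.1,0,1,0,0,-0.1,0]

```text
time_s: 32.4
tool_pos: [0.4897, 0.085, 0.1338]
tool_rot: [[-0.986, -0.167, 0.0], [-0.167, 0.986, -0.0], [-0.0, -0.0, -1.0]]
contact_force: [-8.1, -0.9, 23.1]
finger_gap: 0.0001
grip_force: 11.2
```

```bash
python3 st.py
```

```text
[-42.28  -0.06] 0.1339 [-6.92 -0.07 17.49] [0.63 0.48 0.23]
```

The leaf is on its stop at the expected height. Lift off and clear the leaf.

>>> drive_tool:
  series: [1,0,0,0.3,0,1,0,0,2,0,1,0,0,4,0,1,0,0,4,0,1,0,0,4,0,1,-0.5,-3,2,0,1,-0.5,-4,0,0,1,-0.5,-4,0,0,1,0,-4,0,0,1,0,0,0,0,1,0,0,0,0]

```text
time_s: 33.9
tool_pos: [0.4743, -0.0656, 0.2939]
tool_rot: [[-0.986, -0.165, -0.0], [-0.165, 0.986, 0.001], [0.0, 0.001, -1.0]]
contact_force: [-0.8, 0.3, -0.8]
finger_gap: 0.0001
grip_force: 0.0
```

```bash
python3 - <<'E'
from h import *
a=[]
for n,b in {'scene':(220,140,340,250),'side':(190,150,310,260)}.items():
    im=cv2.cvtColor(grab_frame(n),cv2.COLOR_RGB2BGR); a.append(cv2.resize(im[b[1]:b[3],b[0]:b[2]],(400,367),interpolation=cv2.INTER_CUBIC))
cv2.imwrite('pics/end.png',np.hstack(a)); o=observe();print(o['tool_pos'],o['contact_force'])
E
```

```text
[ 0.47448742 -0.06364825  0.29389841] [-0.09465221  0.10242506 -0.0383673 ]
```

View pics/end.png

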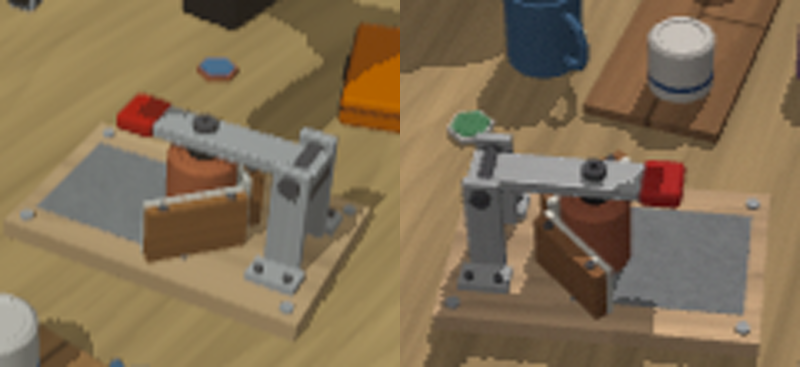

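The leaf is level on its stop with the planter held under the bush and in the V. Nothing else in view has moved, so I'm handing in.

```bash
python3 -c "
from cell import *
print(hand_in())"
```

```text
the job is handed in; nothing more can be done
None
```

The job is handed in at about 34 s: the planter is foot up in the V, pushed home with about 7.4 N and almost no sideways load. The leaf is down on its stop, holding it under the drill bush, and the arm is clear; the judge's result was not returned.

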